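Brace the nut jar and twist off its tight lid

TASK

Set the closed square jar down into the square pocket of the wooden brace so that it cannot turn, then unscrew its tight lid counter-clockwise and stop turning as soon as it comes free of the threads. Lift the lid straight up and finish while still holding it, level and still, about three centimetres clear above the open mouth of the jar, with the jar left standing fully home in the brace. Leave the other things on the worktop where they are.

Things in the scene. Friction and masses are not known exactly. Their poses are not given: they have to be found in the camera images.
- jar: Square white stoneware jar, 60 x 60 mm, blue bands on its -x face, 0.5 kg, loose. Origin: centre of underside; z up, x and y square to its sides. Square up to 66 mm, then a shoulder (radius 25 at 72 mm) to a neck of radius 20, open rim at 100 mm; neck lugs reach radius 25. May be carried by its closed lid. A rubber gasket on the rim pushes the lid up (18 N), which makes it tight.
- jar_lid: Round green lid, 60 mm across, 28 high, 100 g. Origin: centre of lower edge; z up, x along the white stripe. At first screwed on, lower edge 82 mm above the jar's underside, x along the jar's x. Held by lugs: cannot turn clockwise (from above); turned counter-clockwise on the jar (0.2-0.3 N m) it comes free at 0.85 rad, pops up to 2 mm and lifts off; a stop lies at 1.7 rad.
- lid_mark (a point): Outer end of the white stripe on the lid's top: 28 mm from the lid's axis along the lid's +x, 28 mm above its lower edge.
- brace: Wooden block, 105 x 105 x 34 mm, brass screw heads at its corners, fixed to the worktop. Origin: centre of underside; x and y square to its sides. Square pocket in the middle, parallel to the sides, 65 x 65 mm, mouth at 34 mm with a 6 mm chamfer, floor at 8 mm. The jar fits in any quarter turn, with 2.5 mm play a side, and can turn 0.1 rad in it.
- brace_floor (a point): Centre of the pocket's floor, 8 mm above the worktop: where the jar's underside comes to rest.
- mug_1: White mug with a green band, 83 x 117 x 94 mm, loose bystander. Origin: centre of its underside.
- match_box: Red matchbox, 36 x 53 x 15 mm, loose bystander. Origin: centre of its underside.
- herb_jar: Small spice jar with an ochre lid, 45 x 44 x 100 mm, loose bystander. Origin: centre of its underside.
- fish_tin: Flat food tin, 63 x 105 x 25 mm, loose bystander. Origin: centre of its underside.
- tea_light: Tea light, 38 mm across, 15 mm high, loose bystander. Origin: centre of its underside.
There are look-alikes about, which are no part of the job. Several things have the shape of the jar_lid; the one meant has the colours described above.

How it is judged:
By the outcome, as a careful person would: the job done as asked, in the order asked, and still so for the second after the job is handed in, while the arm keeps its last pose, push and grip.
It also fails if it takes over 45 s, if anything falls off the work surface, if the arm or the gripper's body presses on something with over 40 N, if the wrist force passes 120 N, or if a joint passes its speed limit or range.

ROBOT

A 6-joint arm with a two-finger parallel gripper is mounted at the origin on a cart in front of the work surface, level with it; the furniture and walls round the work are solid. World frame = base frame: x ahead of the robot, y to its left, z up, the work surface at z = 0. Lengths are in m, angles in rad, forces in N, time in s.
With the tool pointing down it reaches from about 0.35 to 0.975 m from the base axis. Payload 4.9 kg.
Tool frame: the origin (TCP) lies on the centre line of the jaws, within the pads' length; the fingertips stand 25 mm ahead of it and the grasp point (between the pads) lies 6 mm ahead of it; z points along the fingers, y is the line along which they close (so a half turn about z gives the same grasp; the last joint's range is limited). The gripper opens to 85 mm and grips with 20 to 120 N. Pads are 22 mm wide; open, the fingers measure 114 mm over their backs; the gripper's body (76 mm by 85 mm) begins 54 mm behind the grasp point. The pads swing forward as they close: fully open they stand 13 mm farther back than shut.
Start: joints at [1.203, 0.053, 1.613, -0, 1.476, -0.119], TCP at [0.154, 0.606, 0.256] pointing down, gripper open.
Joint ranges: [-3.01, 3.01], [-1.01, 2.22], [0.06, 2.58], [-1.02, 4.17], [0.09, 2.62], [-3.14, 3.14]. Speed limits (rad/s): [2.57, 2.57, 3.14, 3.14, 3.14, 3.14].

INTERFACE

Orientations are given as a unit quaternion [w, x, y, z].
In Python, from plant import state, grab_frame, get_calibration, job gives the robot as it stands. The module is installed in compiled form; this text tells all that it offers.
- The arm moves only by the tool move_arm, never from a script. Its argument "targets" is a list that holds one entry, the list of rows, each a list of 5 numbers: the opening in per cent of the stroke, from 0 (shut) to 100 (fully open), then the shift along the tool's x, y, z as a fraction of full scale, then the turn about the tool's z as a fraction of full scale. A call has 1 to 5 rows; each row shifts and turns the commanded pose from where the row before left it, along the tool's axes as they then stand; what a row does not reach is not made up. Full scale, the value 1, is 0.6 m for a shift and 6 degrees for a turn. A row lasts 1/12 s, in which the tool goes at most 41.7 mm and 7.16 degrees, less where a joint would pass 70% of its speed; a pose out of reach is approached as far as the arm can. A call with a number of a shift or a turn outside -1 to 1 is refused whole. A call with a gripper value outside its range is refused whole. The fingers move at their own pace and stop on an object; the grip force is fixed at half the most. Time passes only in rows, so rows that do not move let the fingers close. It gives the time, the measured TCP pose, the force, the opening and the grip force at its end, in the units of the state.
- state(): the state, without advancing time (a new reading comes with each control period).
- grab_frame(name): name is "side" or "top" or "wrist"; returns the picture (400x640x3 uint8, red, green, blue); there is no depth.
- get_calibration(name): a dict with "vertical_fov" (degrees; the focal length in pixels is half the picture's height over the tangent of half this angle, whatever the lens; pixels are square), "cx", "cy" (the principal point, pixels), "R" (3x3) and "t" (3): a world point X has camera coordinates R X + t. Camera axes: x right, y down, z forward; pixel columns grow to the right and rows downward; lengths in m; the calibration is good to about 2 mm. A picture is of the moment at which its call begins: read the wrist's pose just before it. get_calibration takes no time and is no camera call; for the wrist camera it gives the pose at the moment of the call.
- job.job_done(): hands the job in; it is judged then, once.
The state is a dict: "time": time; "joint_pos": joint angles; "joint_vel": joint speeds; "joint_efforts": joint torques, N m; "tool_pos": TCP position; "tool_rot": TCP orientation; "contact_force": force on the tool from outside, world axes, zero at the start; "ft_torque": the same for the moment, N m; "gripper_width": opening from 0.0 (shut) to 1.0 (fully open); "grasp_force": force on a finger pad.
Only numpy, scipy, OpenCV 4.12 (cv2) and the standard library are available. Lean on these libraries where they do the work, as an engineer would, in place of code of your own. Each camera call takes 0.05 s, during which the arm holds its last target. There are 200 camera calls.

## Working session

There is one attempt and no reset: what is moved stays moved. The work goes in short steps, Python scripts to look and compute and a tool call to move; the robot and the scene stay as the last step left them, time stands still between calls to the robot, and variables do not carry over. Pictures are saved under pics/ and viewed, at most 10 in all, crops included, and the job is handed in when it is done.

Besides the shell and the picture viewer there is one more tool, called after ">>>" as name([rows], argument=value, ...), one row to a line, values as JSON. move_arm: Moves the arm, as the interface text tells. Shift numbers are shares of 0.6 m and turn numbers shares of 6 degrees, none past 1 either way. Its arguments: {"type":"object","properties":{"targets":{"type":"array"}},"required":["targets"]}

```bash
mkdir -p pics; python3 - <<'E'
from plant import *
import cv2,numpy as np
for n in("top","side"):
    c=get_calibration(n); f=grab_frame(n); cv2.imwrite(f"pics/{n}0.png",f[...,::-1])
    print(n,c["vertical_fov"],c["cx"],c["cy"],np.round(c["R"],3).tolist(),np.round(c["t"],3))
s=state();print(s["tool_pos"],s["tool_rot"],s["time"],s["gripper_width"])
E
```

```text
top 45.85603223954611 315.5472889713724 196.71049931820232 [[0.007, -1.0, 0.0], [-0.967, -0.007, -0.255], [0.255, 0.002, -0.967]] [0.017 0.523 1.438]
side 51.03583606985651 318.8545331859283 200.99587159038472 [[-0.988, -0.155, 0.004], [-0.139, 0.877, -0.46], [0.068, -0.455, -0.888]] [0.532 0.108 1.298]
[0.15372697 0.60525941 0.25520171] [-2.05596871e-04  1.24080381e-01  9.92271736e-01 -9.04703444e-04] 0.1 0.9992035439900967
```

View pics/top0.png

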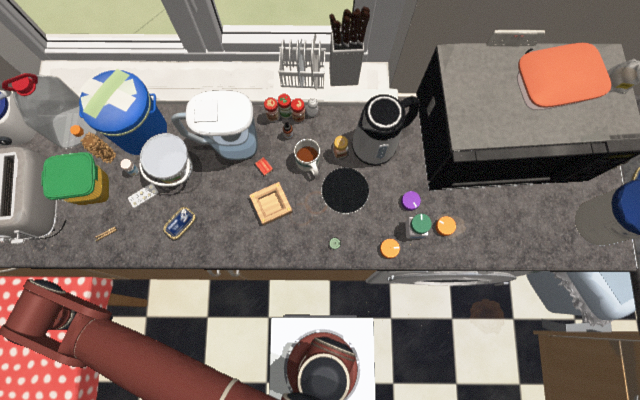

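View pics/side0.png

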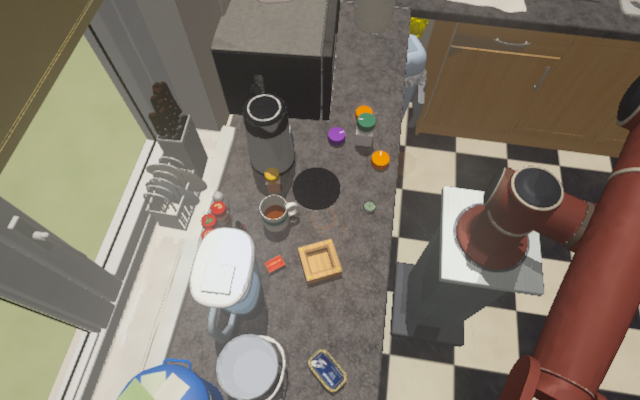

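The top view shows, in pixels:
- **Candidates for the lid:** green on the white jar (420,225), purple (411,200), orange (447,226) and orange (390,248). The green pot lid (70,178) is far too big. I choose (420,225).
- **Brace:** (270,204).

Next I measure these and check a crop.

```bash
cat > h.py <<'E'
from plant import *
import cv2,numpy as np
def K(c):
    f=200/np.tan(np.radians(c["vertical_fov"])/2); return f
def cast(c,uv,z):
    f=K(c);R=np.array(c["R"]);t=np.array(c["t"])
    o=-R.T@t; d=R.T@np.array([(uv[0]-c["cx"])/f,(uv[1]-c["cy"])/f,1]); return o+d*(z-o[2])/d[2]
def proj(c,X):
    p=np.array(c["R"])@X+np.array(c["t"]); return K(c)*p[:2]/p[2]+[c["cx"],c["cy"]]
def blobs(hsv,lo,hi,roi,amin=30):
    m=cv2.inRange(hsv,lo,hi);k=np.zeros_like(m);x0,y0,x1,y1=roi;k[y0:y1,x0:x1]=255;m&=k
    cs,_=cv2.findContours(m,cv2.RETR_EXTERNAL,cv2.CHAIN_APPROX_NONE)
    return [c for c in cs if cv2.contourArea(c)>=amin]
E
python3 - <<'E'
from h import *
R={"top":dict(lids=(370,180,470,265),br=(240,175,300,230)),"side":dict(lids=(320,90,400,180),br=(290,230,350,295))}
crops=[]
for n in R:
    c=get_calibration(n);im=cv2.imread(f"pics/{n}0.png");h=cv2.cvtColor(im,cv2.COLOR_BGR2HSV)
    for nm,lo,hi,z in(("green",(60,90,50),(90,255,255),.110),("orange",(8,180,150),(22,255,255),.028),("purple",(125,100,80),(160,255,255),.028)):
        for b in blobs(h,lo,hi,R[n]["lids"]):
            (u,v),(a,b2),g=cv2.fitEllipse(cv2.convexHull(b)); print(n,nm,np.round([u,v,a,b2],1),cast(c,(u,v),z).round(4))
    for b in blobs(h,(8,60,110),(25,200,255),R[n]["br"],300):
        r=cv2.minAreaRect(b);q=cv2.approxPolyDP(cv2.convexHull(b),6,True)[:,0]
        print(n,"brace",r,q.tolist(),[cast(c,p,.034).round(3).tolist() for p in q])
    x0,y0,x1,y1=R[n]["lids"];a=cv2.resize(im[y0:y1,x0:x1],None,fx=4,fy=4,interpolation=2)
    x0,y0,x1,y1=R[n]["br"];b=cv2.resize(im[y0:y1,x0:x1],None,fx=5,fy=5,interpolation=2)
    H=360;w=np.zeros((H,800,3),np.uint8);a=a[:H];b=b[:H];w[:a.shape[0],:a.shape[1]]=a;w[:b.shape[0],410:410+b.shape[1]]=b;crops.append(w[:300] if 0 else w)
o=cv2.resize(np.vstack(crops),None,fx=.83,fy=.83);cv2.imwrite("pics/crop1.png",o)
E
```

```text
top green [420.7 223.2  18.5  19.5] [ 0.4302 -0.3     0.11  ]
top purple [410.9 200.   18.   18.3] [ 0.5242 -0.2903  0.028 ]
top brace ((270.32989501953125, 202.2423095703125), (32.99875259399414, 33.91256332397461), 66.03751373291016) [[279, 182], [291, 211], [262, 223], [249, 195]] [[0.58, 0.142, 0.034], [0.483, 0.1, 0.034], [0.443, 0.192, 0.034], [0.536, 0.238, 0.034]]
side green [366.2 120.1  13.1  16.8] [ 0.4291 -0.2977  0.11  ]
side orange [380.1 158.   15.2  17.4] [ 0.3655 -0.2134  0.028 ]
side orange [363.6 111.3  11.3  16.5] [ 0.4408 -0.4011  0.028 ]
side purple [336.  134.5  15.4  17.1] [ 0.5236 -0.2857  0.028 ]
side brace ((319.5367126464844, 259.78900146484375), (37.642578125, 37.73836135864258), 73.3007583618164) [[331, 238], [342, 271], [308, 282], [297, 248]] [[0.486, 0.099, 0.034], [0.44, 0.195, 0.034], [0.532, 0.243, 0.034], [0.581, 0.146, 0.034]]
```

View pics/crop1.png

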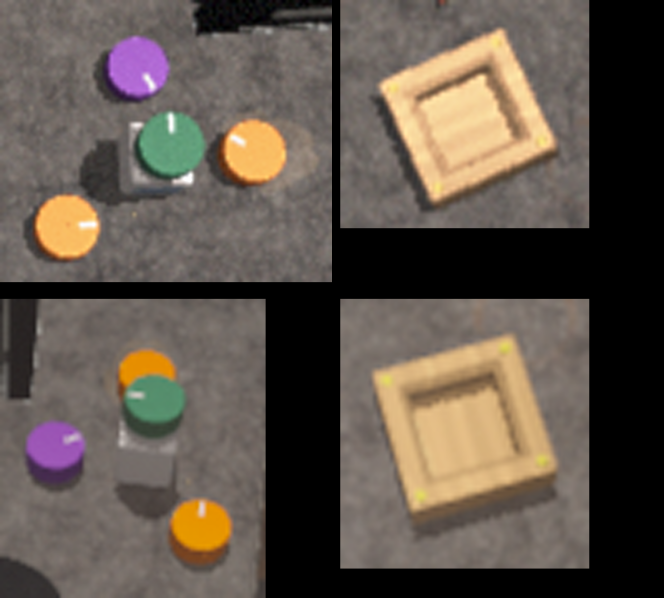

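The crop confirms the choice: the green lid on the white square jar, with its stripe pointing about +x. Lid axis is near (0.430,-0.299) in both views with its top at 0.110, and the brace centre is near (0.510,0.170) with a yaw of about 26°. I'll turn the tool so that its y lies along world +x, and move towards the brace for a wrist view.

>>> move_arm([
  [[100,0,0,0,1],[100,0,0,0,1],[100,0,0,0,1],[100,0,0,0,1],[100,0,0,0,1]],
])

```text
time: 0.52
tool_pos: [0.1538, 0.6054, 0.2556]
tool_rot: [0.0, 0.379, 0.925, -0.001]
contact_force: [0.5, 0.2, 0.7]
gripper_width: 1.0
grasp_force: 0.0
```

>>> move_arm([
  [[100,0,0,0,1],[100,0,0,0,1],[100,0,0,0,1],[100,0,0,0,1],[100,0,0,0,1]],
])

```text
time: 0.93
tool_pos: [0.1538, 0.6054, 0.2555]
tool_rot: [0.0, 0.606, 0.796, -0.001]
contact_force: [-0.4, 0.0, -0.2]
gripper_width: 0.999
grasp_force: 0.0
```

>>> move_arm([
  [[100,0,0,0,1],[100,0,0,0,1],[100,0,0,0,0.64],[100,-0.05,0.04,0,0],[100,-0.05,0.04,0,0]],
])

```text
time: 1.35
tool_pos: [0.2012, 0.5454, 0.2553]
tool_rot: [0.0, 0.707, 0.708, -0.001]
contact_force: [1.3, 0.4, -0.0]
gripper_width: 1.0
grasp_force: 0.0
```

>>> move_arm([
  [[100,-0.05,0.04,0,0],[100,-0.05,0.04,0,0],[100,-0.05,0.04,0,0],[100,-0.05,0.04,0,0],[100,-0.05,0.04,0,0]],
])

```text
time: 1.77
tool_pos: [0.3221, 0.3937, 0.2558]
tool_rot: [0.0, 0.708, 0.707, -0.0]
contact_force: [0.8, -0.0, -0.0]
gripper_width: 1.002
grasp_force: 0.0
```

>>> move_arm([
  [[100,-0.05,0.04,0,0],[100,-0.05,0.04,0,0],[100,-0.05,0.04,0,0],[100,-0.05,0.04,0,0],[100,-0.05,0.04,0,0]],
])

```text
time: 2.18
tool_pos: [0.4418, 0.2435, 0.256]
tool_rot: [-0.0, 0.708, 0.707, -0.0]
contact_force: [1.1, -0.0, 0.0]
gripper_width: 1.001
grasp_force: 0.0
```

>>> move_arm([
  [[100,-0.05,0.04,0,0],[100,-0.05,0.04,0,0],[100,-0.06,0.0,0,0],[100,0,0,0,0],[100,0,0,0,0]],
])

```text
time: 2.6
tool_pos: [0.4892, 0.1476, 0.2557]
tool_rot: [-0.0, 0.709, 0.705, -0.0]
contact_force: [0.8, 0.1, 0.1]
gripper_width: 0.999
grasp_force: 0.0
```

```bash
python3 - <<'E'
from h import *
s=state();print(s["time"],s["tool_pos"],s["tool_rot"],s["joint_pos"],np.linalg.norm(s["joint_vel"]))
c=get_calibration("wrist");f=grab_frame("wrist");cv2.imwrite("pics/w1.png",f[...,::-1])
print(c["vertical_fov"],np.round(c["R"],3).tolist(),-np.array(c["R"]).T@c["t"],proj(c,np.array([.51,.17,.034])))
E
```

```text
2.6 [0.48922036 0.14764708 0.25566432] [-4.41368307e-04  7.08934139e-01  7.05274461e-01 -3.54004485e-04] [ 1.47245672e-01 -2.23618255e-01  1.87355710e+00  2.90959357e-04
  1.49274759e+00  1.52398400e-01] 0.05107695059985166
68.93700330669945 [[1.0, -0.005, 0.001], [-0.005, -0.947, 0.321], [-0.0, -0.321, -0.947]] [0.49098061 0.23055961 0.37348005] [334.93690025 158.26567151]
```

View pics/w1.png

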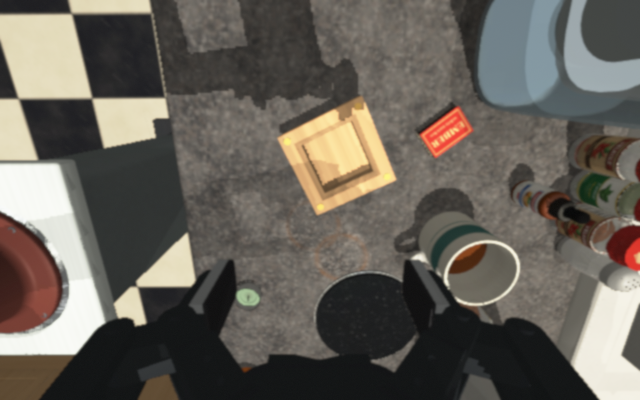

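The wrist view shows the brace around (337,157), with its top face corners near (362,98), (396,181), (318,213) and (278,138). The mug and matchbox are clear of it. I'll measure the brace while heading to the jar.

```bash
python3 - <<'E'
from h import *
c=get_calibration("wrist");im=cv2.imread("pics/w1.png");h=cv2.cvtColor(im,cv2.COLOR_BGR2HSV)
for b in blobs(h,(8,60,110),(25,200,255),(265,85,410,225),1500):
    hu=cv2.convexHull(b)[:,0]
    W=np.array([cast(c,p,.034)[:2] for p in hu],np.float32)
    print(len(hu),cv2.minAreaRect(W*1000))
    q=cv2.approxPolyDP(hu[:,None],8,True)[:,0];print([(p.tolist(),(cast(c,p,.034)[:2]*1000).round(1).tolist()) for p in q])
# yellow screw heads
for b in blobs(h,(24,90,180),(34,255,255),(265,85,410,225),3):
    m=b[:,0].mean(0);print("screw",m,cast(c,m,.034)[:2].round(4),cv2.contourArea(b))
E
```

```text
20 ((512.5619506835938, 169.94076538085938), (109.70751190185547, 108.3480224609375), 25.419431686401367)
[([361, 95], [537.3, 240.6]), ([396, 180], [583.5, 144.8]), ([316, 215], [487.2, 100.1]), ([277, 137], [443.2, 195.8])]
screw [320.15384615 206.69230769] [0.4924 0.1111] 12.5
screw [386.85714286 176.28571429] [0.5721 0.1494] 33.5
screw [286.89473684 141.15789474] [0.4543 0.1911] 31.5
```

>>> move_arm([
  [[100,-0.0677,-0.009,0,0],[100,-0.0677,-0.009,0,0],[100,-0.0677,-0.009,0,0],[100,-0.0677,-0.009,0,0],[100,-0.0677,-0.009,0,0]],
])

```text
time: 3.07
tool_pos: [0.4613, -0.0539, 0.2564]
tool_rot: [0.0, 0.706, 0.708, 0.0]
contact_force: [0.8, -0.7, 0.8]
gripper_width: 1.001
grasp_force: 0.0
```

>>> move_arm([
  [[100,-0.0677,-0.009,0,0],[100,-0.0677,-0.009,0,0],[100,-0.0677,-0.009,0,0],[100,-0.0677,-0.009,0,0],[100,-0.0677,-0.009,0,0]],
])

```text
time: 3.48
tool_pos: [0.4345, -0.2574, 0.2564]
tool_rot: [0.0, 0.707, 0.707, 0.0]
contact_force: [1.7, -0.0, 0.4]
gripper_width: 1.0
grasp_force: 0.0
```

>>> move_arm([
  [[100,-0.068,-0.01,0,0],[100,0,0,0,0],[100,0,0,0,0]],
])

```text
time: 3.73
tool_pos: [0.4286, -0.2982, 0.256]
tool_rot: [-0.0, 0.708, 0.706, 0.0]
contact_force: [0.0, -0.1, -0.3]
gripper_width: 1.003
grasp_force: 0.0
```

```bash
python3 - <<'E'
from h import *
s=state();print(s["time"],s["tool_pos"],s["tool_rot"],np.linalg.norm(s["joint_vel"]))
c=get_calibration("wrist");f=grab_frame("wrist");cv2.imwrite("pics/w2.png",f[...,::-1])
p=proj(c,np.array([.43,-.299,.11]));print(p)
h=cv2.cvtColor(f,cv2.COLOR_RGB2HSV);x,y=map(int,p)
for b in blobs(h,(60,90,40),(90,255,255),(x-60,y-60,x+60,y+60),200):
    (u,v),ab,g=cv2.fitEllipse(cv2.convexHull(b));w=cast(c,(u,v),.11);print("lid",u,v,ab,w.round(4))
    m=cv2.inRange(h,(0,0,190),(180,60,255));k=np.zeros_like(m);cv2.ellipse(k,((u,v),(ab[0]*.97,ab[1]*.97),g),255,-1);ys,xs=np.nonzero(m&k)
    e=cast(c,(xs.mean(),ys.mean()),.11)-w;print("stripe",len(xs),xs.mean(),ys.mean(),np.degrees(np.arctan2(e[1],e[0])),np.linalg.norm(e))
E
```

```text
3.7333 [ 0.42856255 -0.29818608  0.25596896] [-4.72274779e-04  7.08170399e-01  7.06041354e-01  2.60962238e-04] 0.058711828786360394
[318.43199404 196.95893854]
lid 320.3349914550781 196.03282165527344 (60.55557632446289, 62.1012077331543) [ 0.4318 -0.2981  0.11  ]
stripe 118 340.47457627118644 199.02542372881356 -9.045286246511763 0.019415327269941177
```

View pics/w2.png

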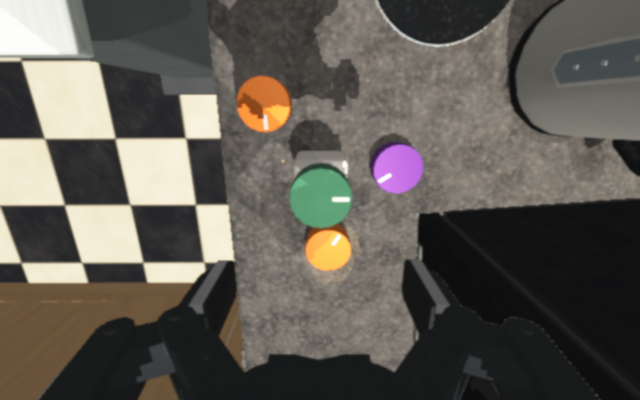

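The wrist view shows the green lid at (320,198) with its stripe level, and the purple lid (398,168) and two orange ones (263,103) and (328,250) near it. All three are only 28 mm high, so they lie below the fingertips. I'll descend and grip.

```bash
python3 - <<'E'
from h import *
c=get_calibration("wrist");im=cv2.imread("pics/w2.png");h=cv2.cvtColor(im,cv2.COLOR_BGR2HSV)
m=cv2.inRange(h,(0,0,190),(180,60,255));k=np.zeros_like(m);cv2.circle(k,(320,197),29,255,-1)
ys,xs=np.nonzero(m&k);l=cv2.fitLine(np.c_[xs,ys].astype(np.float32),2,0,.01,.01).ravel();a=cast(c,l[2:],.11);b=cast(c,l[2:]+10*l[:2],.11)
print("stripe",xs.min(),xs.max(),l,np.degrees(np.arctan2(*(b-a)[[1,0]])))
g=cv2.cvtColor(im,cv2.COLOR_BGR2GRAY).astype(int)
P=[]
for x in range(300,342,3):
    col=g[140:170,x];d=np.diff(col);P.append((x,140+int(d.argmax())))
print(P);l=cv2.fitLine(np.array(P,np.float32),2,0,.01,.01).ravel();a=cast(c,l[2:],.066);b=cast(c,l[2:]+10*l[:2],.066);print("edge",a,np.degrees(np.arctan2(*(b-a)[[1,0]])))
E
```

```text
stripe 331 349 [ 9.9986583e-01 -1.6380919e-02  3.4017545e+02  1.9900877e+02] 0.8888221320046292
[(300, 150), (303, 150), (306, 150), (309, 150), (312, 168), (315, 168), (318, 168), (321, 168), (324, 168), (327, 168), (330, 168), (333, 150), (336, 150), (339, 150)]
edge [ 0.43148706 -0.26950532  0.066     ] -11.369969722568282
```

>>> move_arm([
  [[100,-0.003,0.0033,0.05,0],[100,0,0,0.05,0],[100,0,0,0.05,0],[100,0,0,0.05,0],[100,0,0,0.04,0]],
])

```text
time: 4.2
tool_pos: [0.4306, -0.2964, 0.11]
tool_rot: [-0.001, 0.706, 0.708, 0.0]
contact_force: [-0.3, -0.7, -0.1]
gripper_width: 1.003
grasp_force: 0.0
```

>>> move_arm([
  [[100,0,0,0.023,0],[100,0,0,0,0]],
])

```text
time: 4.37
tool_pos: [0.429, -0.2953, 0.0943]
tool_rot: [-0.004, 0.706, 0.708, 0.0]
contact_force: [-0.1, 0.6, -0.9]
gripper_width: 1.001
grasp_force: 0.0
```

>>> move_arm([
  [[60,0,0,0,0],[60,0,0,0,0],[30,0,0,0,0],[30,0,0,0,0],[30,0,0,0,0]],
])

```text
time: 4.78
tool_pos: [0.4311, -0.2997, 0.1006]
tool_rot: [0.001, 0.708, 0.707, 0.0]
contact_force: [-3.2, 3.4, 6.4]
gripper_width: 0.692
grasp_force: 64.8
```

>>> move_arm([
  [[0,0,0,0,0],[0,0,0,0,0],[0,0,0,0,0],[0,0,0,0,0]],
])

```text
time: 5.12
tool_pos: [0.431, -0.2998, 0.1006]
tool_rot: [0.001, 0.708, 0.706, 0.0]
contact_force: [-2.8, 3.6, 6.3]
gripper_width: 0.695
grasp_force: 64.8
```

The lid is gripped: opening 0.69 of the stroke is 59 mm, with 65 N on the pads. The edge of the jar is level in the picture, so its yaw is about 0.5°. I'll lift, carry it by (+0.081,+0.470) and turn it 25° counter-clockwise.

>>> move_arm([
  [[0,0,0,-0.01,0],[0,0,0,-0.02,0],[0,0,0,-0.04,0],[0,0,0,-0.04,0],[0,0,0,-0.03,0]],
])

```text
time: 5.53
tool_pos: [0.4307, -0.2998, 0.1848]
tool_rot: [0.001, 0.708, 0.706, 0.0]
contact_force: [0.8, -1.0, -4.6]
gripper_width: 0.691
grasp_force: 66.3
```

>>> move_arm([
  [[0,0.03,0.005,0,0],[0,0.056,0.0096,0,0],[0,0.056,0.0096,0,0],[0,0.056,0.0096,0,0],[0,0.056,0.0096,0,0]],
])

```text
time: 5.95
tool_pos: [0.4565, -0.1458, 0.1829]
tool_rot: [0.0, 0.708, 0.706, 0.0]
contact_force: [0.0, -0.3, -5.0]
gripper_width: 0.688
grasp_force: 66.2
```

>>> move_arm([
  [[0,0.056,0.0096,0,0],[0,0.056,0.0096,0,0],[0,0.056,0.0096,0,0],[0,0.056,0.0096,0,0],[0,0.056,0.0096,0,0]],
])

```text
time: 6.37
tool_pos: [0.4856, 0.0225, 0.183]
tool_rot: [0.0, 0.708, 0.706, 0.0]
contact_force: [0.7, 0.3, -5.2]
gripper_width: 0.694
grasp_force: 66.2
```

>>> move_arm([
  [[0,0.056,0.0096,0,0],[0,0.056,0.0096,0,0],[0,0.056,0.0096,0,0],[0,0.05,0.008,0,0],[0,0.031,0.0058,0,0]],
])

```text
time: 6.78
tool_pos: [0.5115, 0.173, 0.1829]
tool_rot: [-0.0, 0.707, 0.707, 0.001]
contact_force: [-0.6, -0.4, -5.9]
gripper_width: 0.689
grasp_force: 66.2
```

>>> move_arm([
  [[0,0,0,0,-0.6],[0,0,0,0,-1],[0,0,0,0,-1],[0,0,0,0,-1],[0,0,0,0,-0.57]],
])

```text
time: 7.2
tool_pos: [0.5114, 0.1702, 0.1827]
tool_rot: [0.0, 0.536, 0.844, 0.0]
contact_force: [0.3, 0.1, -5.2]
gripper_width: 0.69
grasp_force: 66.2
```

>>> move_arm([
  [[0,0,0,0,0],[0,0,0,0,0],[0,0,0,0,0]],
])

```text
time: 7.45
tool_pos: [0.5115, 0.1701, 0.1827]
tool_rot: [0.0, 0.538, 0.843, 0.0]
contact_force: [1.1, -0.5, -4.8]
gripper_width: 0.691
grasp_force: 66.2
```

```bash
python3 - <<'E'
from h import *
s=state();r=s["tool_rot"];print(s["time"],s["tool_pos"],r,np.linalg.norm(s["joint_vel"]),s["contact_force"],s["ft_torque"],s["gripper_width"],"yaw_y",90-2*np.degrees(np.arctan2(r[1],r[2])))
o=[]
for n,p in(("top",s["tool_pos"]),("side",s["tool_pos"]),("wrist",s["tool_pos"])):
    c=get_calibration(n);f=grab_frame(n);cv2.imwrite(f"pics/{n}3.png",f[...,::-1]);u,v=proj(c,np.array([p[0],p[1],.12])).astype(int);w=90 if n=="wrist" else 45
    u=max(w,min(639-w,u));v=max(w,min(399-w,v))
    o.append(cv2.resize(f[v-w:v+w,u-w:u+w,::-1],(266,266),interpolation=2));print(n,u,v)
cv2.imwrite("pics/c3.png",np.hstack(o))
E
```

```text
7.45 [0.51147706 0.17010708 0.18265056] [4.20328340e-05 5.38492499e-01 8.42630299e-01 7.11290850e-05] 0.006601199865469099 [ 1.05846904 -0.48451197 -4.78668413] [0.00576237 0.01403385 0.04462491] 0.691278641008112 yaw_y 24.837848540435417
top 267 195
side 319 248
wrist 316 231
```

View pics/c3.png

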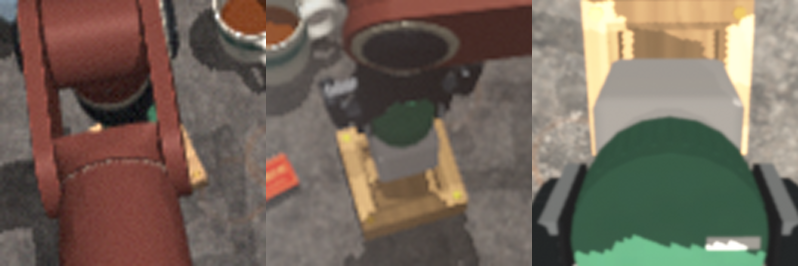

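The crops show the jar square to the brace and centred over the pocket, in the side and wrist views. The top view is hidden by the arm. I'll lower it slowly: home is at a TCP height of about 0.1085.

>>> move_arm([
  [[0,0,0,0.02,0],[0,0,0,0.02,0],[0,0,0,0.02,0],[0,0,0,0.01,0],[0,0,0,0.01,0]],
])

```text
time: 8.02
tool_pos: [0.5105, 0.1699, 0.1322]
tool_rot: [-0.001, 0.538, 0.843, -0.001]
contact_force: [0.5, -0.1, -5.4]
gripper_width: 0.685
grasp_force: 66.2
```

>>> move_arm([
  [[0,0,0,0.008,0],[0,0,0,0.008,0],[0,0,0,0.008,0],[0,0,0,0,0]],
])

```text
time: 8.35
tool_pos: [0.5111, 0.17, 0.1191]
tool_rot: [-0.001, 0.538, 0.843, -0.001]
contact_force: [-0.4, -0.5, -5.0]
gripper_width: 0.693
grasp_force: 66.2
```

>>> move_arm([
  [[0,0,0,0.006,0],[0,0,0,0.006,0],[0,0,0,0.005,0],[0,0,0,0.002,0],[0,0,0,0,0]],
])

```text
time: 8.77
tool_pos: [0.5117, 0.1702, 0.1089]
tool_rot: [0.0, 0.538, 0.843, 0.0]
contact_force: [-0.6, -0.0, -4.2]
gripper_width: 0.69
grasp_force: 66.3
```

>>> move_arm([
  [[0,0,0,0.002,0],[0,0,0,0.002,0],[0,0,0,0,0]],
])

```text
time: 9.02
tool_pos: [0.5121, 0.1704, 0.1087]
tool_rot: [0.0, 0.538, 0.843, 0.0]
contact_force: [-6.6, -1.0, 8.4]
gripper_width: 0.691
grasp_force: 67.6
```

The jar is home: 0.1087 is the expected height, and the force has gone from -5 to +8 N. Now I unscrew.

>>> move_arm([
  [[0,0,0,0,-0.4],[0,0,0,0,-0.6],[0,0,0,0,-0.6],[0,0,0,0,-0.6],[0,0,0,0,0]],
])

```text
time: 9.43
tool_pos: [0.5129, 0.1702, 0.1086]
tool_rot: [0.001, 0.437, 0.9, 0.001]
contact_force: [-2.5, -1.1, 6.1]
gripper_width: 0.692
grasp_force: 67.5
```

```bash
cat > s.py <<'E'
from h import *
s=state();r=s["tool_rot"];print(s["time"],s["tool_pos"].round(4),"F",np.round(s["contact_force"],1),"T",np.round(s["ft_torque"],3),"w",round(s["gripper_width"],3),"yaw",90-2*np.degrees(np.arctan2(r[1],r[2])),"q6",s["joint_pos"][5],r)
E
python3 s.py
```

```text
9.4333 [0.5129 0.1702 0.1086] F [-2.5 -1.1  6.1] T [-0.205  0.469  0.143] w 0.692 yaw 38.186112297513 q6 -0.48342173805342004 [1.32692508e-03 4.36910318e-01 8.99503831e-01 6.86466739e-04]
```

>>> move_arm([
  [[0,0,0,0,-0.6],[0,0,0,0,-0.6],[0,0,0,0,-0.6],[0,0,0,0,0]],
])

```text
time: 9.77
tool_pos: [0.513, 0.1704, 0.1085]
tool_rot: [0.001, 0.351, 0.937, 0.001]
contact_force: [-2.2, -1.3, 4.9]
gripper_width: 0.691
grasp_force: 67.4
```

```bash
python3 s.py
```

```text
9.7667 [0.513  0.1704 0.1085] F [-2.2 -1.3  4.9] T [-0.11   0.37   0.084] w 0.691 yaw 48.946867320718695 q6 -0.6713184899254836 [1.46525549e-03 3.50641147e-01 9.36508364e-01 8.50399009e-04]
```

>>> move_arm([
  [[0,0,0,0,-0.6],[0,0,0,0,-0.6],[0,0,0,0,-0.6],[0,0,0,0,0]],
])

```text
time: 10.1
tool_pos: [0.513, 0.1705, 0.1085]
tool_rot: [0.001, 0.261, 0.965, 0.001]
contact_force: [-3.0, 0.2, 6.3]
gripper_width: 0.694
grasp_force: 67.4
```

```bash
python3 s.py
```

```text
10.1 [0.513  0.1705 0.1085] F [-3.   0.2  6.3] T [ 0.09   0.435 -0.023] w 0.694 yaw 59.741870750949445 q6 -0.8598105265000325 [1.43034790e-03 2.60993851e-01 9.65338943e-01 9.43491569e-04]
```

>>> move_arm([
  [[0,0,0,0,-0.6],[0,0,0,0,-0.6],[0,0,0,0,-0.5],[0,0,0,0,0]],
])

```text
time: 10.43
tool_pos: [0.5127, 0.1704, 0.1087]
tool_rot: [0.001, 0.174, 0.985, 0.0]
contact_force: [-4.0, -1.5, 8.0]
gripper_width: 0.691
grasp_force: 67.6
```

```bash
python3 s.py; python3 - <<'E'
from h import *
p=state()["tool_pos"];o=[]
for n in("side","wrist"):
    c=get_calibration(n);f=grab_frame(n);u,v=proj(c,np.array([p[0],p[1],.09])).astype(int);w=90 if n=="wrist" else 40
    u=max(w,min(639-w,u));v=max(w,min(399-w,v));o.append(cv2.resize(f[v-w:v+w,u-w:u+w,::-1],(400,400),interpolation=2))
cv2.imwrite("pics/c4.png",np.hstack(o))
E
```

```text
10.4333 [0.5127 0.1704 0.1087] F [-4.  -1.5  8. ] T [-0.031  0.652  0.038] w 0.691 yaw 69.92671589418674 q6 -1.037488189446939 [1.06595183e-03 1.74277830e-01 9.84695819e-01 4.95949688e-04]
```

View pics/c4.png

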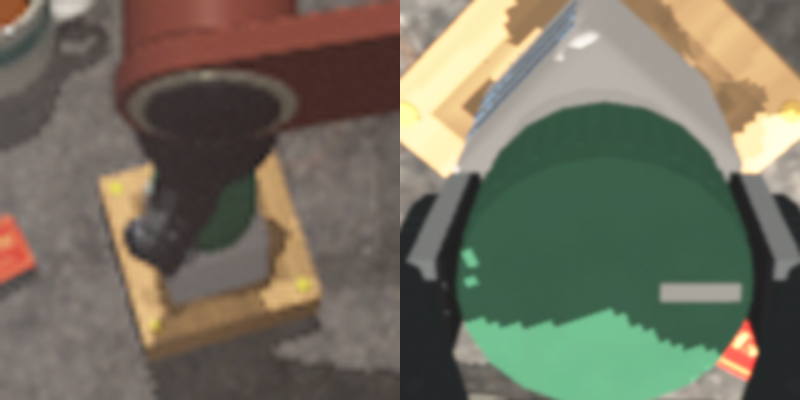

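The crops show the stripe still in line with the fingers, and the jar standing in the pocket while the lid turns. I'll now go in small steps, watching the vertical force for the release.

>>> move_arm([
  [[0,0,0,0,-0.35],[0,0,0,0,0]],
])

```text
time: 10.7
tool_pos: [0.5127, 0.1704, 0.1089]
tool_rot: [0.001, 0.157, 0.988, 0.0]
contact_force: [-4.5, -1.3, 9.5]
gripper_width: 0.687
grasp_force: 67.7
```

>>> move_arm([
  [[0,0,0,0,-0.35],[0,0,0,0,0]],
])

```text
time: 10.87
tool_pos: [0.5127, 0.1704, 0.1089]
tool_rot: [0.001, 0.138, 0.99, 0.0]
contact_force: [-5.5, -0.2, 9.4]
gripper_width: 0.69
grasp_force: 67.8
```

```bash
python3 s.py
```

```text
10.8667 [0.5127 0.1704 0.1089] F [-5.5 -0.2  9.4] T [-0.079  0.819 -0.121] w 0.69 yaw 74.08076617999149 q6 -1.1099841602681022 [9.82773195e-04 1.38475030e-01 9.90365360e-01 3.93208856e-04]
```

>>> move_arm([
  [[0,0,0,0,-0.3],[0,0,0,0,0]],
])

```text
time: 11.03
tool_pos: [0.5127, 0.1704, 0.1091]
tool_rot: [0.001, 0.123, 0.992, 0.0]
contact_force: [-5.6, -1.1, 8.8]
gripper_width: 0.688
grasp_force: 67.9
```

```bash
python3 s.py
```

```text
11.0333 [0.5127 0.1704 0.1091] F [-5.6 -1.1  8.8] T [-0.158  0.872 -0.147] w 0.688 yaw 75.86971436935258 q6 -1.1412323418241277 [9.63467173e-04 1.22997680e-01 9.92406413e-01 3.92908059e-04]
```

>>> move_arm([
  [[0,0,0,0,-0.3],[0,0,0,0,0]],
])

```text
time: 11.2
tool_pos: [0.5127, 0.1704, 0.1093]
tool_rot: [0.001, 0.107, 0.994, 0.0]
contact_force: [-5.6, -1.3, 10.8]
gripper_width: 0.691
grasp_force: 68.0
```

```bash
python3 s.py
```

```text
11.2 [0.5127 0.1704 0.1093] F [-5.6 -1.3 10.8] T [-0.146  0.948 -0.109] w 0.691 yaw 77.67626133757322 q6 -1.1727160624830737 [1.00816693e-03 1.07337656e-01 9.94222041e-01 3.80539028e-04]
```

Turned 52.8° with no clear jump in force. A small lift will tell: free gives about -1 N and still attached about -5 N.

>>> move_arm([
  [[0,0,0,-0.002,0],[0,0,0,-0.002,0],[0,0,0,0,0]],
])

```text
time: 11.45
tool_pos: [0.5124, 0.1701, 0.1104]
tool_rot: [0.001, 0.107, 0.994, 0.0]
contact_force: [-3.3, -1.7, 7.3]
gripper_width: 0.693
grasp_force: 67.8
```

>>> move_arm([
  [[0,0,0,-0.002,0],[0,0,0,0,0],[0,0,0,0,0]],
])

```text
time: 11.7
tool_pos: [0.512, 0.1701, 0.1104]
tool_rot: [0.0, 0.107, 0.994, -0.0]
contact_force: [-1.3, -1.4, 4.0]
gripper_width: 0.688
grasp_force: 67.3
```

```bash
python3 s.py
```

```text
11.7 [0.512  0.1701 0.1104] F [-1.3 -1.4  4. ] T [-0.168  0.232  0.006] w 0.688 yaw 77.70316843580007 q6 -1.1731382655082088 [ 4.95737766e-04  1.07104250e-01  9.94247672e-01 -3.40268148e-05]
```

>>> move_arm([
  [[0,0,0,-0.002,0],[0,0,0,0,0],[0,0,0,0,0]],
])

```text
time: 11.95
tool_pos: [0.5114, 0.1701, 0.1107]
tool_rot: [-0.0, 0.107, 0.994, -0.0]
contact_force: [-0.6, -2.1, -0.5]
gripper_width: 0.689
grasp_force: 66.7
```

>>> move_arm([
  [[0,0,0,-0.003,0],[0,0,0,0,0],[0,0,0,0,0]],
])

```text
time: 12.2
tool_pos: [0.5113, 0.1701, 0.1127]
tool_rot: [-0.0, 0.107, 0.994, -0.0]
contact_force: [-1.5, -0.0, -0.9]
gripper_width: 0.694
grasp_force: 66.7
```

```bash
python3 s.py
```

```text
12.2 [0.5113 0.1701 0.1127] F [-1.5 -0.  -0.9] T [-0.223  0.104  0.051] w 0.694 yaw 77.72263113377858 q6 -1.1734808172358702 [-2.66124517e-04  1.06935391e-01  9.94265932e-01 -8.68071218e-05]
```

It came free: -0.9 N is the weight of the lid alone. The lid's lower edge must end 30 mm above the rim, so the TCP goes to about 0.157, straight up.

>>> move_arm([
  [[0,0,0,-0.008,0],[0,0,0,-0.012,0],[0,0,0,-0.012,0],[0,0,0,-0.012,0],[0,0,0,-0.012,0]],
])

```text
time: 12.62
tool_pos: [0.512, 0.1703, 0.148]
tool_rot: [0.001, 0.107, 0.994, 0.0]
contact_force: [0.6, 1.0, -1.3]
gripper_width: 0.694
grasp_force: 66.6
```

>>> move_arm([
  [[0,0,0,-0.012,0],[0,0,0,-0.005,0],[0,0,0,0,0],[0,0,0,0,0],[0,0,0,0,0]],
])

```text
time: 13.03
tool_pos: [0.5112, 0.1701, 0.1562]
tool_rot: [-0.0, 0.107, 0.994, -0.0]
contact_force: [-0.9, 0.0, -1.1]
gripper_width: 0.694
grasp_force: 66.6
```

```bash
python3 s.py; python3 - <<'E'
from h import *
p=state()["tool_pos"];o=[]
for n in("side","wrist"):
    c=get_calibration(n);f=grab_frame(n);u,v=proj(c,np.array([p[0],p[1],.09])).astype(int);w=100 if n=="wrist" else 45
    u=max(w,min(639-w,u));v=max(w,min(399-w,v));o.append(cv2.resize(f[v-w:v+w,u-w:u+w,::-1],(400,400),interpolation=2))
cv2.imwrite("pics/c5.png",np.hstack(o))
E
```

```text
13.0333 [0.5112 0.1701 0.1562] F [-0.9  0.  -1.1] T [ 0.03  -0.012  0.018] w 0.694 yaw 77.72375650797555 q6 -1.1735316421415884 [-3.90258729e-04  1.06925622e-01  9.94266940e-01 -1.03124024e-04]
```

View pics/c5.png

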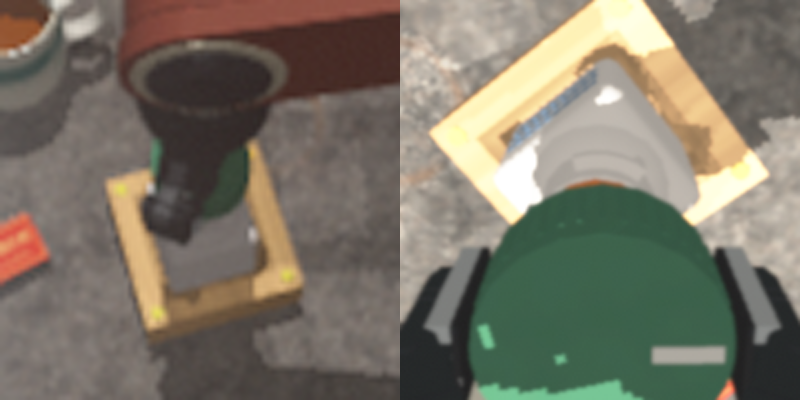

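The crops show the jar low in the brace with its neck and open mouth exposed. The lid is held level above it, stripe still in line with the fingers, and the arm is still.

```bash
python3 -c "
from plant import job
print(job.job_done())"
```

```text
the job is handed in; nothing more can be done
None
```

The job is handed in: the jar stands home in the brace, and the lid came free within 53° of turning and is held level and still, about 30 mm above the open mouth.

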